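# Hang the scraper on the drop-tongue keeper peg

### The job

Take the scraper out of the groove block and hang it by its eye on the steel keeper peg of the tool rail: slide the eye back along the peg, lifting the drop tongue on the way, until the tongue has fallen shut in front of it. Then draw the scraper gently back toward the peg's tip until it bears on the shut tongue with about 5 N, to prove that it is kept, and let go so that it hangs freely from the peg. Feel your way, never load the tongue with more than 12 N or lean on the rail and peg with more than 20 N, and leave the two jars and the bottle where they stand.

Things in the scene. Friction and masses are not known exactly. Their poses are not given: they have to be found in the camera images.
- tool_rail: Fixed beech frame, 310 mm wide, nothing above 228 mm: a level rail with a steel keeper peg at mid front and, 96 mm to +y, a plain peg with a roll of tape (within 30 mm of the rail's face). Origin on the table under the middle of the rail's front face; x level, square into the face, y along the rail, z up. On the peg: a collar (26 mm across, the eye's back stop) and, nearer the tip, the tongue.
- socket (a point): Where the keeper peg's axis meets the rail's front face, 212 mm up; axes as tool_rail. The round peg (14 mm thick, rounded tip) runs level from here along -x, clamped by a thumbscrew (firm to 20 N). It stands out by an extra e = 0 to 30 mm that no reading gives: feel for it. Out from the face: collar's front 34+e mm, tongue's pin 68+e mm, tip 86+e mm.
- tongue (a joint): Polished dark steel drop tongue, 5 mm wide, 23 mm long, 12 g, hung in the peg's slot from a pin 3 mm above the axis; tip 20 mm below the axis. 0 rad: hanging (shut), a stop bars it from swinging to the peg's tip; it swings only toward the rail, to 1.35. An eye pushed on lifts it with under 2 N; it drops once the eye's front face is 19 mm past the pin (24 mm at the collar).
- eye (a point): Centre of the scraper's eye, a 22 mm hole along x through its flat wooden handle, 10 mm thick and 44 mm wide there. x: through the flat faces (both alike), y: across, z: up the handle. Round top 58 mm above the eye, steel blade 100 mm wide, 6 mm thick, lower edge 140 mm below it. 130 to 210 g. Hung, the eye's centre lies 4 mm below the peg's axis.
- grip (a point): Middle of the flat top of the scraper's handle, the place to pinch it from above: 10 mm thick along x, 44 mm above the eye's centre, 14 mm below the rounded top; axes as eye.
- groove_block: Fixed wooden block 64 mm (x) by 132 mm (y), 36 mm high; origin under its middle. The scraper stands upright in its groove (104 mm along y, 8.4 mm wide, floor 10 mm above the table, 26 mm deep), blade down, x axes alike; it is drawn straight up out of it.
- brush_pot: Glass jar of stubby whisk brushes, 55 mm across, 122 mm high, loose; origin under its middle. To be left alone.
- short_jar: Small glass jar with a stick in it, 46 mm across, 88 mm high, loose; origin under its middle. To be left alone.
- bottle: White dropper bottle, 31 mm across, 89 mm high, loose; origin under its middle. To be left alone.
Mind the look-alikes: they are no part of the job. What is shaped like the part that bears eye but blue or yellow is not meant.

How it is judged:
By the outcome, as a careful person would: the job done as asked, in the order asked, and still so for the second after the job is handed in, with the robot touching nothing.
It also fails if it takes over 59 s, if anything falls off the work surface, if the arm or the gripper's body presses on something with over 40 N, if the wrist force passes 120 N, or if a joint passes its speed limit or range.

### The arm

A 6-joint arm with a two-finger parallel gripper is mounted at the origin on the work surface; the furniture and walls round the work are solid. World frame = base frame: x ahead of the robot, y to its left, z up, the work surface at z = 0. Lengths are in mm, angles in rad, forces in N, time in s.
With the tool pointing down it reaches from about 375 to 925 mm from the base axis. Payload 5.7 kg.
Tool frame: the origin (TCP) lies at the very end of the fingers, on their centre line; the grasp point (between the pads) lies manip.grasp_offset behind it (manip.grasp_offset is the distance from the TCP to the grasp point, in mm); z points along the fingers, y is the line along which they close (so a half turn about z gives the same grasp; the last joint's range is limited). The gripper opens to 88 mm and grips with 3 to 60 N. Pads are 20 mm wide; open, the fingers measure 115 mm over their backs; the gripper's body (75 mm by 178 mm) begins 61 mm behind the grasp point.
Start: joints at [1.211, 0.359, 1.51, -0, 1.272, -0.115], TCP at [145.41, 582.077, 189.523] pointing down, gripper open.
Joint ranges: [-2.97, 2.97], [-1.01, 2.36], [0.21, 2.38], [-0.96, 4.11], [0.2, 2.71], [-2.98, 2.98]. Speed limits (rad/s): [2.39, 2.39, 3.14, 3.14, 3.14, 3.14].

### API

Orientations are given as a unit quaternion [x, y, z, w].
In Python, from cell import monitor, snapshot, camera_info, workorder, trace, spot_point, manip gives the robot as it stands.
- The arm moves only by the tool send_rows, never from a script. Its argument "series" is a list of rows, each a list of 4 numbers: the shift along the tool's x, y, z in mm, then the turn about the tool's z in degrees. In form: [[dx, dy, dz, spin], ...]. A call has 1 to 8 rows; each row is the pose to reach, as a shift and turn from the pose commanded when the call began, along the tool's axes at that moment; what a row does not reach only later rows make up. A row lasts 1/8 s, in which the tool goes at most 62.5 mm and 10.7 degrees, less where a joint would pass 70% of its speed; a pose out of reach is approached as far as the arm can. A call with a gripper value outside its range is refused whole. "fingers" is the closure in counts, from 0 (fully open) to 255 (shut), set as the call begins (left out, the last holds). The fingers move at their own pace and stop on an object; the grip force is fixed at half the most. Time passes only in rows, so rows that repeat a pose let the fingers close. It gives the time, the measured TCP pose, the force, the opening and the grip force at its end, in the units of the state.
- monitor.get_obs(): the state, without advancing time (a new reading comes with each control period).
- snapshot(name): name is "scene" or "top" or "wrist"; returns (picture, depth): 420x560x3 uint8, blue, green, red; 420x560 float32, mm along the optical axis (not along the pixel's ray), 0 where there is no reading.
- camera_info(name): a dict with "vertical_fov" (degrees; the focal length in pixels is half the picture's height over the tangent of half this angle, whatever the lens; pixels are square), "cx", "cy" (the principal point, pixels), "T" (4x4, takes a point from camera to world coordinates). Camera axes: x right, y down, z forward; pixel columns grow to the right and rows downward; lengths in mm; the calibration is good to about 2 mm. The wrist camera is an equidistant fisheye: a pixel r from the principal point sees the ray r / f radians off the axis. A picture is of the moment at which its call begins: read the wrist's pose just before it. camera_info takes no time and is no camera call; for the wrist camera it gives the pose at the moment of the call.
- workorder.close_job(): hands the job in; it is judged then, once.
Trained networks look in the newest picture that a camera, given by its name, has taken for a name from the list of things; names that differ only in an ending like _2 or _b are one class to them, and where a whole thing is asked for, a point or a joint stands for the part that bears it (a point fixed in the world has none). Each returns a list of dicts, best first, with "confidence" (0 to 1); they miss things now and then, are a little off and sometimes report something else, mostly with a low value. They report only what shows in the picture. A call takes as long as a camera call. They do not tell look-alikes from the thing itself.
- trace(camera, query): "pixels" (420x560 bool, what is visible of it) and "extent" ([left, top, right, bottom] in pixels, round what is visible of it).
- spot_point(camera, query): "uv" ([column, row] in pixels: a listed point, or the origin of a listed thing).
The state is a dict: "t": time; "joint_pos": joint angles; "joint_velocities": joint speeds; "tau": joint torques, N m; "position": TCP position; "eef_rot": TCP orientation; "contact_force": force on the tool from outside, world axes, zero at the start; "ft_torque": the same for the moment, N m; "width": finger opening in mm; "finger_force": force on a finger pad.
Only numpy, scipy, OpenCV 4.12 (cv2) and the standard library are available. Lean on these libraries where they do the work, as an engineer would, in place of code of your own. Each camera call takes 0.05 s, during which the arm holds its last target. There are 200 camera calls.

## Working session

There is one attempt and no reset: what is moved stays moved. The work goes in short steps, Python scripts to look and compute and a tool call to move; the robot and the scene stay as the last step left them, time stands still between calls to the robot, and variables do not carry over. Pictures are saved under pics/ and viewed, at most 10 in all, crops included, and the job is handed in when it is done.

Besides the shell and the picture viewer there is one more tool, called after ">>>" as name([rows], argument=value, ...), one row to a line, values as JSON. send_rows: Moves the arm, as the interface text tells. Its arguments: {"type":"object","properties":{"series":{"type":"array","items":{"type":"array","items":{"type":"number"}}},"fingers":{"type":"number"}},"required":["series"]}

```bash
mkdir -p pics
cat > h.py <<'E'
import numpy as np, cv2
from cell import monitor, snapshot, camera_info, workorder, trace, spot_point, manip
from scipy.spatial.transform import Rotation as R
def f_of(ci): return 210/np.tan(np.radians(ci['vertical_fov'])/2)
def pt(ci,uv,d):
    f=f_of(ci); return (ci['T']@np.array([(uv[0]-ci['cx'])/f*d,(uv[1]-ci['cy'])/f*d,d,1]))[:3]
def cloud(ci,dep,mask):
    v,u=np.nonzero(mask&(dep>0)); d=dep[v,u]; f=f_of(ci)
    P=np.stack([(u-ci['cx'])/f*d,(v-ci['cy'])/f*d,d,np.ones_like(d)])
    return (ci['T']@P)[:3].T
E
python3 - <<'E'
from h import *
np.set_printoptions(precision=1,suppress=True)
o=monitor.get_obs(); print(o['position'],o['eef_rot'],manip.grasp_offset,o['width'],R.from_quat(o['eef_rot']).as_matrix())
for n in ['scene','top']:
    im,d=snapshot(n); ci=camera_info(n); cv2.imwrite(f'pics/{n}0.png',im); np.savez(f'{n}0.npz',im=im,d=d)
    print(n,f_of(ci),ci['T'])
    for q in ['tool_rail','socket','tongue','eye','grip','groove_block','brush_pot','short_jar','bottle']:
        r=[(s['confidence'],np.array(s['uv']),pt(ci,s['uv'],d[int(np.clip(s['uv'][1],0,419)),int(np.clip(s['uv'][0],0,559))])) for s in spot_point(n,q)[:4]]
        for x in r: print(q,'%.2f'%x[0],x[1],x[2])
        if q in('eye','groove_block','tool_rail','brush_pot','short_jar','bottle'):
            for s in trace(n,q)[:3]:
                c=cloud(ci,d,s['pixels']); print('   tr',q,'%.2f'%s['confidence'],s['extent'],np.percentile(c,2,0),np.percentile(c,98,0))
E
```

```text
[145.2 581.4 188.8] [ 0.1  1.  -0.  -0. ] 18.700000000000003 87.81563933155806 [[-1.   0.2 -0. ]
 [ 0.2  1.  -0. ]
 [ 0.  -0.  -1. ]]
scene 465.7938291540845 [[   0.8   -0.4    0.4  128.2]
 [  -0.6   -0.6    0.5 -568. ]
 [  -0.    -0.7   -0.7  889.8]
 [   0.     0.     0.     1. ]]
   tr tool_rail 0.64 [279.0, 123.6, 397.6, 284.1] [ 567.5 -173.1    7. ] [711.1 129.  227.7]
socket 0.57 [336.2 169.4] [632.9 -28.2 215.6]Traceback (most recent call last):
  File "<stdin>", line 8, in <module>
ValueError: it knows: bottle, brush_pot, eye, grip, groove_block, short_jar, socket, tool_rail
```

Run:
```python
from h import *
np.set_printoptions(precision=1,suppress=True)
for n in ['scene','top']:
    im,d=snapshot(n); ci=camera_info(n); cv2.imwrite(f'pics/{n}0.png',im); np.savez(f'{n}0.npz',im=im,d=d)
    print(n,f_of(ci),ci['T'][:3,3])
    for q in ['tool_rail','socket','eye','grip','groove_block','brush_pot','short_jar','bottle']:
        for s in spot_point(n,q)[:3]:
            u,v=np.clip(s['uv'],0,[559,419]).astype(int); print(q,'%.2f'%s['confidence'],np.array(s['uv']),pt(ci,s['uv'],d[v,u]))
        if q in('eye','groove_block','tool_rail','brush_pot','short_jar','bottle'):
            for s in trace(n,q)[:3]:
                c=cloud(ci,d,s['pixels']); print('   tr',q,'%.2f'%s['confidence'],s['extent'],np.percentile(c,2,0),np.percentile(c,98,0))
```

```text
scene 465.7938291540845 [ 128.2 -568.   889.8]
   tr tool_rail 0.92 [278.0, 122.5, 398.9, 287.0] [ 568.3 -173.6    0.3] [753.  132.7 227.7]
socket 0.65 [337.8 171.7] [637.7 -28.6 206.6]
eye 0.97 [348.6 319.2] [ 437.3 -298.2  174.4]
eye 0.96 [395.1 280.5] [ 583.1 -272.5  131.3]
eye 0.94 [204.  239.4] [372.2 143.8   1.7]
   tr eye 0.65 [191.6, 217.2, 233.9, 291.7] [291.9  26.8   2.5] [383.9  36.9 194.9]
   tr eye 0.56 [421.1, 217.4, 465.6, 286.8] [ 744.  -310.5    2.5] [ 778.6 -217.7  194.9]
grip 0.85 [398.  264.5] [ 574.1 -275.4  194.6]
grip 0.77 [348.3 306.1] [ 439.6 -291.1  205.5]
grip 0.57 [201.3 221.5] [336.4  30.2 197.3]
   tr groove_block 0.95 [318.0, 321.6, 372.9, 396.5] [ 398.7 -359.5    4.8] [ 472.2 -228.    38.7]
   tr brush_pot 0.78 [220.3, 186.0, 244.0, 232.2] [430.3 121.    1.4] [478.8 173.5 117. ]
short_jar 0.45 [230.3 193.1] [466.7 156.5  95.1]
   tr short_jar 0.76 [223.3, 168.9, 241.2, 199.9] [472.5 169.9   0.8] [526.7 284.7 103. ]
   tr short_jar 0.37 [219.7, 188.3, 245.5, 231.8] [430.3 121.    4.3] [480.  169.5 116.7]
bottle 0.58 [252.2 252. ] [437.8  25.8  23.2]
   
[... 728 characters left out ...]
0.91 [399.4 265.3] [ 441.  -287.5  203.5]
grip 0.90 [378.2 128.3] [ 754.3 -259.9  195.6]
grip 0.89 [384.  200.9] [ 582.8 -265.2  193.1]
groove_block 0.96 [379.1 270.1] [ 443.4 -276.3   75.2]
   tr groove_block 0.72 [352.2, 250.4, 408.2, 291.3] [ 403.2 -350.2    0.6] [ 487.3 -222.9   40.5]
brush_pot 0.77 [204.2 265.4] [451.8 145.8  59.5]
   tr brush_pot 0.61 [188.3, 248.9, 214.3, 277.1] [432.8 122.3   3.8] [482.3 171.4 119.5]
short_jar 0.86 [177.1 245. ] [508.7 227.5  11.9]
   tr short_jar 0.54 [165.9, 233.6, 188.9, 255.8] [486.2 205.4   8.4] [527.1 248.1  61.9]
bottle 0.47 [249.1 273.3] [434.5  36.5  52.2]
   tr bottle 0.66 [239.3, 262.8, 254.4, 279.4] [430.2  26.2  -1.1] [465.4  63.8  85.3]
```

View pics/scene0.png

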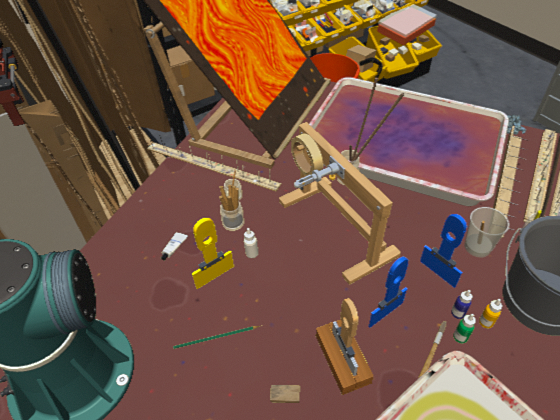

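View pics/top0.png

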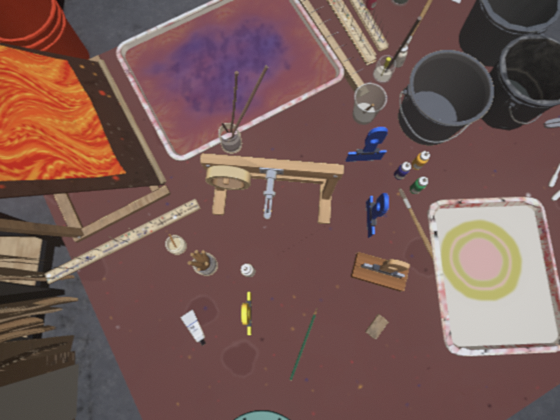

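Run:
```python
from h import *
np.set_printoptions(precision=1,suppress=True)
def box(P,lo,hi): return P[np.all((P>lo)&(P<hi),1)]
for n in ['scene','top']:
    z=np.load(f'{n}0.npz'); ci=camera_info(n); d=z['d']; P=cloud(ci,d,np.ones_like(d,bool))
    Q=box(P,[570,-190,222],[720,140,234]); r=cv2.minAreaRect(Q[:,:2].astype(np.float32)); print(n,'railtop',len(Q),Q[:,2].mean(),r, cv2.boxPoints(r).tolist())
    Q=box(P,[480,-60,190],[600,30,240]); print('peg n',len(Q),Q.min(0),Q.max(0))
    Q2=Q[(Q[:,2]>212)&(Q[:,2]<224)]; 
    for a in range(490,600,10):
        S=Q[(Q[:,0]>=a)&(Q[:,0]<a+10)]
        if len(S): print(a,len(S),S.mean(0),S.min(0)[1:],S.max(0)[1:])
    Q=box(P,[400,-350,60],[490,-220,225]); r=cv2.minAreaRect(Q[:,:2].astype(np.float32)); print('handle',len(Q),r,Q.max(0))
    for a in range(60,220,20):
        S=Q[(Q[:,2]>=a)&(Q[:,2]<a+20)]; 
        if len(S): print(a,len(S),S.mean(0),S.min(0),S.max(0))
    Q=box(P,[390,-370,30],[500,-210,41]); r=cv2.minAreaRect(Q[:,:2].astype(np.float32)); print('block',len(Q),r)
    im=z['im']
    if n=='scene': a=cv2.resize(im[110:410,270:420],None,fx=2.,fy=2.,interpolation=cv2.INTER_CUBIC)
    else: b=cv2.resize(im[150:300,190:420],None,fx=2,fy=4,interpolation=cv2.INTER_CUBIC)
cv2.imwrite('pics/crop1.png',np.hstack([a,b]))
```

```text
scene railtop 1285 225.56940179995343 ((625.2114868164062, -16.541183471679688), (312.2121887207031, 80.42774963378906), 86.02484130859375) [[574.2724609375, -169.4839324951172], [654.5067138671875, -175.0594940185547], [676.1505126953125, 136.4015655517578], [595.916259765625, 141.9771270751953]]
peg n 253 [533.7 -27.1 191.6] [599.9  -2.5 226.2]
530 22 [536.8 -12.2 214.2] [-17.2 207.4] [ -5.8 219.6]
540 40 [545.5 -13.8 213.6] [-18.5 198.1] [ -4.7 219.7]
550 37 [554.8 -13.6 212.4] [-19.  191.6] [ -5.7 220.2]
560 35 [564.8 -13.8 214.3] [-19.7 205. ] [ -4.8 220.5]
570 36 [575.4 -15.5 214.9] [-22.3 206.6] [ -8.  220.5]
580 61 [586.  -17.6 216.6] [-27.1 201.2] [ -2.5 226.1]
590 22 [594.2 -19.1 218.3] [-26.  209.9] [ -7.9 226.2]
handle 882 ((443.3927307128906, -291.3691101074219), (100.81468200683594, 14.126855850219727), 75.15153503417969) [ 459.3 -243.2  209.9]
60 204 [ 439.7 -298.    72.1] [ 428.1 -339.8   60.5] [ 459.3 -243.2   79.9]
80 88 [ 439.7 -296.    87.1] [ 431.8 -319.8   80. ] [ 452.3 -263.4   99.7]
100 64 [ 439.1 -295.1  109.7] [ 435.1 -306.6  100. ] [ 444.1 -277.3  119.8]
12
[... 1738 characters left out ...]
 44 [ 443.2 -285.1  169.9] [ 435.  -309.9  160.2] [ 456.  -268.1  179.7]
180 62 [ 444.9 -284.7  191.7] [ 435.3 -311.1  180.2] [ 455.7 -268.3  199.9]
200 77 [ 445.3 -289.6  205.3] [ 437.8 -305.9  200.1] [ 452.2 -274.5  210.6]
block 952 ((445.33953857421875, -290.9595031738281), (132.96807861328125, 64.47491455078125), 73.91598510742188)Traceback (most recent call last):
  File "<stdin>", line 20, in <module>
    return _nx.concatenate(arrs, 0, dtype=dtype, casting=casting)
           ~~~~~~~~~~~~~~~^^^^^^^^^^^^^^^^^^^^^^^^^^^^^^^^^^^^^^^
ValueError: all the input arrays must have same number of dimensions, but the array at index 0 has 1 dimension(s) and the array at index 1 has 3 dimension(s)
```

```bash
cat >> h.py <<'E'
def leg(p,target,Rm=None,yaw_y=None):
    "shift in tool axes for world target"
    o=monitor.get_obs(); Rm=R.from_quat(o['eef_rot']).as_matrix()
    return Rm.T@(np.array(target)-np.array(p))
def yawy():
    Rm=R.from_quat(monitor.get_obs()['eef_rot']).as_matrix(); return np.degrees(np.arctan2(Rm[1,1],Rm[0,1])),Rm[:,2]
E
python3 - <<'E'
from h import *
np.set_printoptions(precision=2,suppress=True)
print(yawy()); o=monitor.get_obs(); p=o['position']; print(p,o['contact_force'])
print(leg(p,[480,300,310]),leg(p,[560,0,310]),leg(p,[444.5,-291,310]))
E
```

```text
(np.float64(75.9747507173305), array([-0., -0., -1.]))
[145.41 582.08 189.53] [-0.05  0.05  0.02]
[-392.97 -192.59 -120.46] [-543.29 -464.26 -120.43] [-501.76 -774.58 -120.41]
```

>>> send_rows([
  [-40,-10,-50,10],
  [-90,-25,-85,20],
  [-140,-50,-110,30],
  [-190,-80,-120,40],
  [-240,-110,-120,50],
  [-290,-135,-120,60],
  [-340,-165,-120,70],
  [-393,-193,-120,80],
], fingers=0)

```text
t: 2.7
position: [481.0, 298.2, 309.8]
eef_rot: [0.733, 0.68, 0.0, -0.0]
contact_force: [0.1, 0.4, -0.5]
width: 88.1
finger_force: 0.0
```

Run:
```python
from h import *
np.set_printoptions(precision=2,suppress=True)
print(yawy()); o=monitor.get_obs(); p=o['position']; print(p,o['joint_pos'])
print(leg(p,[560,0,310]),leg(p,[444.5,-291,310]))
```

```text
(np.float64(-4.3469331652986964), array([ 0.,  0., -1.]))
[480.97 298.17 309.76] [0.43 0.22 1.41 0.   1.51 0.51]
[-291.32  101.4    -0.3 ] [-590.24    8.29   -0.42]
```

>>> send_rows([
  [-60,5,0,2],
  [-120,10,0,4],
  [-180,15,0,6],
  [-240,15,0,8],
  [-300,15,0,10],
  [-360,10,0,11.5],
  [-420,10,0,11.5],
  [-480,8,0,11.5],
])

```text
t: 3.7
position: [453.8, -181.7, 309.9]
eef_rot: [0.796, 0.605, 0.0, 0.0]
contact_force: [0.9, 0.1, 0.0]
width: 88.1
finger_force: 0.0
```

Run:
```python
from h import *
np.set_printoptions(precision=2,suppress=True)
print(yawy()); o=monitor.get_obs(); p=o['position']; print(p)
print(leg(p,[444.5,-291,260]))
```

```text
(np.float64(-15.530742403122087), array([ 0., -0., -1.]))
[ 453.83 -181.73  309.86]
[-107.77   20.22   49.9 ]
```

>>> send_rows([
  [-54,10,0,0],
  [-108,20,0,0.3],
  [-108,20,30,0.3],
  [-108,20,30,0.3],
])

```text
t: 4.2
position: [442.9, -288.6, 277.6]
eef_rot: [0.798, 0.602, -0.0, -0.002]
contact_force: [-0.6, -0.1, 0.8]
width: 88.0
finger_force: 0.0
```

Run:
```python
from h import *
np.set_printoptions(precision=2,suppress=True)
o=monitor.get_obs(); print(yawy(),o['position'])
im,d=snapshot('wrist'); ci=camera_info('wrist'); cv2.imwrite('pics/w1.png',im); np.savez('w1.npz',im=im,d=d)
print(ci['T'],ci['cx'],ci['cy'],f_of(ci))
for q in ['grip','eye','groove_block']:
    for s in spot_point('wrist',q)[:2]: print(q,s)
```

```text
(np.float64(-15.904855591528115), array([-0.,  0., -1.])) [ 442.92 -288.57  277.6 ]
[[   0.96   -0.26   -0.07  464.41]
 [  -0.27   -0.93   -0.25 -219.73]
 [  -0.      0.26   -0.96  474.33]
 [   0.      0.      0.      1.  ]] 276.77897508107293 211.64136779892698 325.19226210127806
grip {'uv': [536.5, 110.0], 'confidence': 0.84}
grip {'uv': [275.9, 209.7], 'confidence': 0.8}
eye {'uv': [401.2, 142.5], 'confidence': 0.65}
eye {'uv': [514.7, 112.6], 'confidence': 0.59}
groove_block {'uv': [281.6, 178.0], 'confidence': 0.98}
groove_block {'uv': [280.1, 207.6], 'confidence': 0.25}
```

View pics/w1.png

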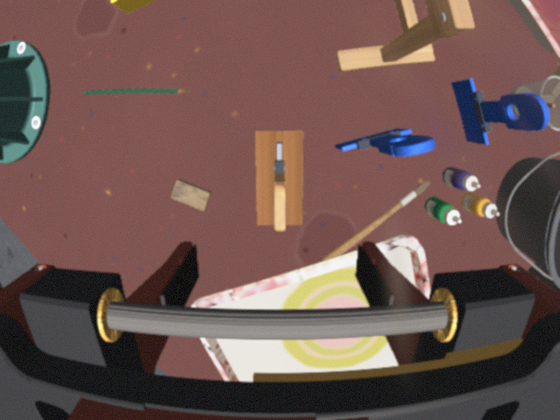

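Run:
```python
from h import *
np.set_printoptions(precision=2,suppress=True)
z=np.load('w1.npz'); d=z['d']; ci=camera_info('wrist'); f=f_of(ci)
o=monitor.get_obs(); Rm=R.from_quat(o['eef_rot']).as_matrix(); p=np.array(o['position']); print(p)
v,u=np.mgrid[0:420,0:560]; x=u-ci['cx']; y=v-ci['cy']; r=np.hypot(x,y)+1e-9; th=r/f
P=np.stack([np.tan(th)*x/r*d,np.tan(th)*y/r*d,d,np.ones_like(d)],-1)@ci['T'].T
P=P[...,:3]; W=P[(d>0)]; L=(W-p)@Rm
def box(zlo,zhi): 
    m=(W[:,2]>zlo)&(W[:,2]<zhi)&(abs(L[:,0])<90)&(abs(L[:,1])<60); return W[m],L[m]
for a,b in [(32,42),(60,90),(100,140),(160,190),(190,204),(200,215)]:
    w,l=box(a,b)
    if len(w)>5: print(a,len(w),np.percentile(l,3,0),np.percentile(l,97,0),cv2.minAreaRect(w[:,:2].astype(np.float32)),w[:,2].max())
```

```text
[ 445.25 -288.91  280.84]
32 3531 [-61.93 -27.1  240.08] [ 60.46  33.64 243.3 ] ((448.01007080078125, -291.75054931640625), (130.30844116210938, 64.72865295410156), 73.96868896484375) 41.92277438448593
60 225 [ 13.18  -3.   196.05] [ 47.43   7.99 211.13] ((456.4881286621094, -261.9876708984375), (38.16950607299805, 12.330596923828125), 74.1534423828125) 87.20695174537934
160 61 [19.91 -2.18 93.9 ] [ 20.63   7.28 120.28] ((453.4413146972656, -270.3170166015625), (1.1339620351791382, 9.741924285888672), 78.01116180419922) 187.34853628826863
190 127 [-21.51  -2.01  77.33] [20.05  6.79 90.49] ((447.75341796875, -290.4889831542969), (42.28301239013672, 9.520624160766602), 74.1451187133789) 203.83141740209106
200 481 [-17.67  -1.95  69.06] [15.93  7.44 79.86] ((447.73590087890625, -290.9241638183594), (37.37343978881836, 9.662147521972656), 74.04402160644531) 212.38178798952936
```

```bash
cat >> h.py <<'E'
def wcloud():
    ci=camera_info('wrist'); im,d=snapshot('wrist'); f=f_of(ci)
    v,u=np.mgrid[0:420,0:560]; x=u-ci['cx']; y=v-ci['cy']; r=np.hypot(x,y)+1e-9; th=r/f
    P=np.stack([np.tan(th)*x/r*d,np.tan(th)*y/r*d,d,np.ones_like(d)],-1)@ci['T'].T
    return im,P[...,:3],d>0
E
python3 - <<'E'
from h import *
np.set_printoptions(precision=2,suppress=True)
o=monitor.get_obs(); Rm=R.from_quat(o['eef_rot']).as_matrix(); p=np.array(o['position']); print(p)
im,P,m=wcloud(); print(monitor.get_obs()['position'])
W=P[m]; L=(W-p)@Rm
for a,b in [(32,42),(190,204),(200,215)]:
    k=(W[:,2]>a)&(W[:,2]<b)&(abs(L[:,0])<90)&(abs(L[:,1])<60); w=W[k]; l=L[k]
    print(a,len(w),np.percentile(l,3,0),np.percentile(l,97,0),cv2.minAreaRect(w[:,:2].astype(np.float32)),w[:,2].max())
E
```

```text
[ 445.25 -288.91  280.84]
[ 445.28 -288.93  280.85]
32 3478 [-61.68 -30.6  243.19] [ 60.38  29.88 246.52] ((444.70745849609375, -290.5633239746094), (129.54156494140625, 64.30430603027344), 74.01639556884766) 39.121416298462975
190 211 [-21.    -4.68  77.13] [19.19  4.13 89.4 ] ((444.78192138671875, -289.87127685546875), (41.96621322631836, 9.081136703491211), 74.26664733886719) 203.98661557206077
200 396 [-16.55  -4.56  72.22] [14.13  4.05 80.35] ((444.70654296875, -290.119384765625), (33.69690704345703, 8.881908416748047), 74.34162139892578) 209.9512040860987
```

>>> send_rows([
  [-1,-0.3,50,0],
  [-1,-0.3,90,0],
  [-1,-0.3,105.5,0],
  [-1,-0.3,105.5,0],
  [-1,-0.3,105.5,0],
])

```text
t: 5.08
position: [445.2, -290.9, 175.9]
eef_rot: [0.798, 0.603, 0.0, 0.002]
contact_force: [-0.1, 0.4, -0.5]
width: 87.5
finger_force: 0.0
```

>>> send_rows([
  [0,0,0,0],
  [0,0,0,0],
  [0,0,0,0],
  [0,0,0,0],
  [0,0,0,0],
  [0,0,0,0],
  [0,0,0,0],
  [0,0,0,0],
], fingers=255)

```text
t: 6.08
position: [444.0, -290.1, 174.1]
eef_rot: [0.798, 0.603, -0.0, -0.0]
contact_force: [1.3, -0.9, -0.3]
width: 11.6
finger_force: 0.0
```

>>> send_rows([
  [0,0,0,0],
  [0,0,0,0],
  [0,0,0,0],
  [0,0,0,0],
])

```text
t: 6.58
position: [444.6, -290.5, 174.9]
eef_rot: [0.798, 0.603, 0.0, 0.001]
contact_force: [-0.4, 0.6, 6.2]
width: 0.6
finger_force: 2.9
```

Run:
```python
from h import *
np.set_printoptions(precision=2,suppress=True)
o=monitor.get_obs(); print({k:np.round(v,2) for k,v in o.items()})
im,P,m=wcloud(); s,ds=snapshot('scene'); cv2.imwrite('pics/g1.png',np.hstack([im[:,100:460],cv2.resize(s[200:410,260:440],(360,420))]))
```

```text
{'t': np.float64(6.58), 'joint_pos': array([-0.71,  0.27,  1.68,  0.  ,  1.19, -0.43]), 'joint_velocities': array([-0., -0.,  0.,  0., -0.,  0.]), 'tau': array([ -0.34, -41.44, -23.74,  -0.16,  -0.08,  -0.  ]), 'position': array([ 444.64, -290.47,  174.88]), 'eef_rot': array([0.8, 0.6, 0. , 0. ]), 'contact_force': array([-0.38,  0.59,  6.21]), 'ft_torque': array([ 0.05,  0.04, -0.05]), 'finger_force': np.float64(2.87), 'width': np.float64(0.57)}
```

View pics/g1.png

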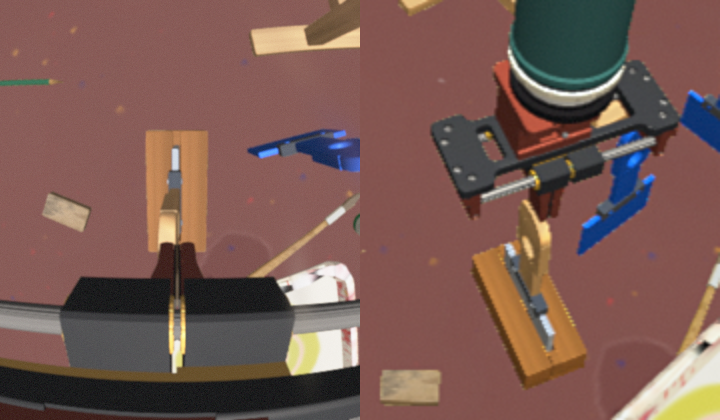

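Run:
```python
from h import *
np.set_printoptions(precision=2,suppress=True)
o=monitor.get_obs(); Rm=R.from_quat(o['eef_rot']).as_matrix(); p=np.array(o['position'])
ci=camera_info('scene'); s,d=snapshot('scene'); 
cs=cloud(ci,d,np.ones_like(d,bool)); im,P,m=wcloud(); cw=P[m]
ct=camera_info('top'); t,dt=snapshot('top')
B=cs
for nm,W in (('scene',cs),('wrist',cw)):
  L=(W-p)@Rm
  for a in range(40,230,15):
    k=(W[:,2]>a)&(W[:,2]<a+15)&(abs(L[:,0])<60)&(abs(L[:,1])<35); l=L[k]
    if len(l)>5: print(nm,a,len(l),l.mean(0)[:2],np.percentile(l,3,0)[:2],np.percentile(l,97,0)[:2])
cv2.imwrite('pics/g2.png',np.hstack([cv2.resize(s[260:410,300:400],(400,600),interpolation=2),cv2.resize(im[120:300,210:330],(400,600),interpolation=2)]))
```

```text
scene 40 96 [-9.26 -4.29] [-50.77  -5.35] [42.75 -0.77]
scene 55 99 [-13.03  -3.73] [-50.61  -8.29] [46.91  0.35]
scene 70 147 [-7.4  -5.22] [-30.56  -8.91] [27.04  1.92]
scene 85 46 [-5.81 -6.28] [-15.99  -8.5 ] [11.81 -0.08]
scene 100 44 [-7.21 -6.29] [-15.88  -8.82] [8.72 0.63]
scene 115 36 [-3.01 -8.29] [-15.92  -9.07] [10.92 -5.93]
scene 130 80 [-4.19 -7.2 ] [-22.82  -9.34] [19.74 -0.51]
scene 145 56 [-7.56 -7.71] [-23.22  -9.87] [18.97 -0.84]
scene 160 71 [-8.04 -8.25] [-23.41 -10.53] [18.47 -0.74]
scene 175 80 [-7.56 -8.85] [-23.65 -10.87] [19.44 -1.8 ]
scene 190 105 [-7.77 -8.15] [-21.67 -11.19] [15.59 -1.89]
scene 205 78 [-6.45 -5.55] [-12.9  -10.89] [7.38 7.03]
scene 220 80 [-7.52 -3.68] [-12.91  -9.71] [8.35 7.87]
wrist 40 26 [40.8   1.14] [29.59 -2.45] [49.87  1.71]
wrist 55 136 [39.76 -1.73] [30.16 -4.83] [49.5   0.71]
wrist 70 323 [16.27 -1.03] [-24.06  -7.52] [30.02  4.37]
wrist 85 43 [14.36 -1.7 ] [12.9  -6.34] [15.03  2.44]
wrist 100 29 [0.73 2.13] [-11.96   1.27] [12.95  2.37]
wrist 130 91 [11.39 -0.91] [-13.52  -7.98] [22.06  1.39]
wrist 145 72 [21.78 -4.06] [21.57 -8.74] [22.06  0.64]
wrist 160 134 [17.4  -2.82] [-3.22 -8.82] [21.99  0.64]
wrist 175 160 [19.52 -3.91] [ 5.31 -9.51] [21.96  0.04]
wrist 190 480 [15.76 -5.22] [ 9.83 -9.95] [20.77 -0.49]
wrist 205 344 [10.39 -0.53] [ 6.29 -9.72] [11.35  8.81]
wrist 220 516 [10.17  0.38] [ 5.6  -8.25] [11.3   8.96]
```

View pics/g2.png

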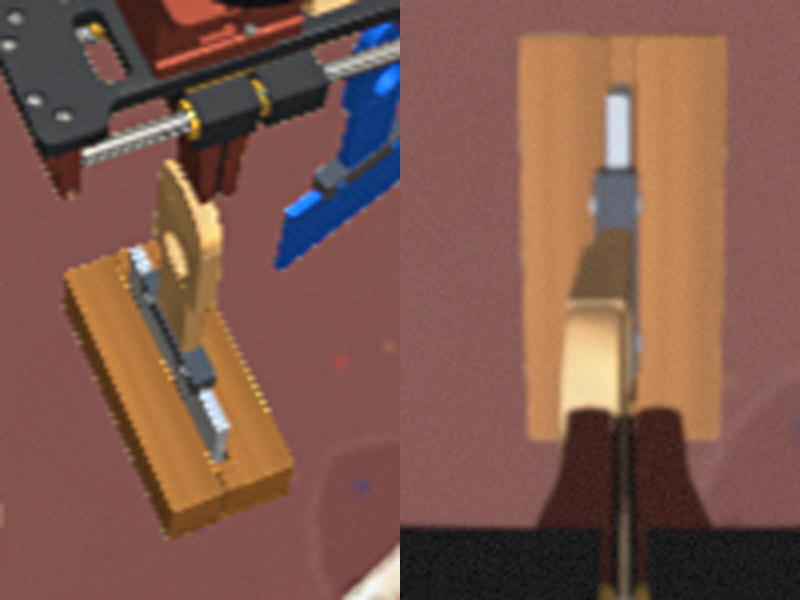

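Run:
```python
from h import *
np.set_printoptions(precision=1,suppress=True)
print([ (a,getattr(manip,a)) for a in dir(manip) if not a.startswith('__')])
o=monitor.get_obs(); Rm=R.from_quat(o['eef_rot']).as_matrix(); p=np.array(o['position'])
ci=camera_info('scene'); s,d=snapshot('scene'); cs=cloud(ci,d,np.ones_like(d,bool)); im,P,m=wcloud()
for nm,W in (('scene',cs),('wrist',P[m])):
  L=(W-p)@Rm; k=(abs(L[:,0])<14)&(L[:,1]>1)&(L[:,1]<16)&(L[:,2]<20); l=L[k]
  print(nm,np.histogram(l[:,2],bins=np.arange(-100,21,5)))
```

```text
[('MotionError', <class 'cell.MotionError'>), ('grasp_offset', 18.700000000000003)]
scene (array([0, 0, 0, 0, 5, 8, 8, 8, 9, 8, 8, 7, 5, 3, 0, 0, 0, 0, 0, 0, 0, 0,
       0, 0]), array([-100,  -95,  -90,  -85,  -80,  -75,  -70,  -65,  -60,  -55,  -50,
        -45,  -40,  -35,  -30,  -25,  -20,  -15,  -10,   -5,    0,    5,
         10,   15,   20]))
wrist (array([  0,   8,  20,  32,  43, 135,  94,  97,  82,  74,  75,  65,  58,
        16,   0,   0,   0,   0,   0,   0,   0,   0,   0,   0]), array([-100,  -95,  -90,  -85,  -80,  -75,  -70,  -65,  -60,  -55,  -50,
        -45,  -40,  -35,  -30,  -25,  -20,  -15,  -10,   -5,    0,    5,
         10,   15,   20]))
```

>>> send_rows([
  [0,0,-15,0],
  [0,0,-25,0],
  [0,0,-25,0],
  [0,0,-25,0],
  [0,0,-25,0],
  [0,0,-25,0],
  [0,0,-25,0],
  [0,0,-25,0],
], fingers=120)

```text
t: 7.92
position: [444.0, -290.1, 199.0]
eef_rot: [0.798, 0.603, -0.0, -0.0]
contact_force: [-0.1, -0.5, 0.1]
width: 46.7
finger_force: 0.0
```

Run:
```python
from h import *
np.set_printoptions(precision=1,suppress=True)
o=monitor.get_obs(); Rm=R.from_quat(o['eef_rot']).as_matrix(); p=np.array(o['position']); print(p,o['width'],o['contact_force'])
im,P,m=wcloud(); W=P[m]; L=(W-p)@Rm
ci=camera_info('scene'); s,d=snapshot('scene'); cs=cloud(ci,d,np.ones_like(d,bool)); 
for W in (W,cs):
  L=(W-p)@Rm
  k=(abs(L[:,0])<14)&(abs(L[:,1])>12)&(abs(L[:,1])<60)&(L[:,2]<20); l=L[k]
  print(np.histogram(l[:,2],bins=np.arange(-60,21,4))); k=l[:,2]<-20; print(np.percentile(l[k&(l[:,1]<0)],[2,98],0),np.percentile(l[k&(l[:,1]>0)],[2,98],0))
  for a in (140,170,190,198):
    k=(W[:,2]>a)&(W[:,2]<a+15)&(abs(L[:,0])<30)&(abs(L[:,1])<12); l=L[k]; print(a,len(l),np.percentile(l,[3,97],0)[:,:2].ravel(), W[k][:,2].max())
```

```text
[ 444.  -290.1  199. ] 46.652034793139315 [-0.1 -0.5  0.1]
(array([221, 244, 189, 191, 190, 169,  94,   0,   0,   0,   0,   0,  33,
        76,  14,   0,   0,   0,   0,   0]), array([-60, -56, -52, -48, -44, -40, -36, -32, -28, -24, -20, -16, -12,
        -8,  -4,   0,   4,   8,  12,  16,  20]))
[[  -9.3  -59.  -156. ]
 [  13.6  -22.6  -36.9]] [[  -9.6   23.5 -155.5]
 [  12.7   59.7  -37. ]]
140 114 [-19.3 -10.3  21.9  -0.9] 154.90764056776854
170 150 [-20.8 -11.2  21.9  -2.3] 184.0010622210109
190 490 [-18.5 -11.7  20.5  -3.4] 204.98496217527702
198 711 [-15.4 -11.7  16.8  -3.9] 209.48244874511678
(array([26, 34, 33, 31, 28, 37, 14,  1,  0,  0,  0,  0,  6, 15,  8,  4, 10,
        8,  9,  7]), array([-60, -56, -52, -48, -44, -40, -36, -32, -28, -24, -20, -16, -12,
        -8,  -4,   0,   4,   8,  12,  16,  20]))
[[ -13.5  -49.2 -454.9]
 [  13.   -14.1  -43.7]] [[ -13.1   13.3 -455.6]
 [  13.1   59.2  -36.5]]
140 52 [-23.5 -11.9  16.4  -3. ] 154.51903169873572
170 21 [-23.4 -11.3 -20.8  -3.5] 184.70277207140873
190 53 [-22.1 -11.8  12.8  -4.6] 204.81199316661707
198 74 [-18.4 -11.8  11.5  -5.3] 208.78044986318957
```

>>> send_rows([
  [0,0,30,0],
  [0,0,50,0],
  [0,0,57,0],
  [0,0,57,0],
])

```text
t: 8.52
position: [444.0, -290.0, 142.0]
eef_rot: [0.798, 0.603, -0.0, -0.0]
contact_force: [-0.2, 0.2, 0.6]
width: 46.3
finger_force: 0.0
```

>>> send_rows([
  [0,0,0,0],
  [0,0,0,0],
  [0,0,0,0],
  [0,0,0,0],
  [0,0,0,0],
  [0,0,0,0],
  [0,0,0,0],
  [0,0,0,0],
], fingers=255)

```text
t: 9.52
position: [444.2, -290.2, 142.3]
eef_rot: [0.798, 0.603, 0.0, 0.0]
contact_force: [-0.1, -0.2, 3.9]
width: 10.1
finger_force: 30.0
```

>>> send_rows([
  [0,0,-5,0],
  [0,0,-12,0],
  [0,0,-20,0],
  [0,0,-30,0],
  [0,0,-42,0],
  [0,0,-55,0],
  [0,0,-62,0],
  [0,0,-62,0],
])

```text
t: 10.52
position: [444.4, -290.4, 204.8]
eef_rot: [0.798, 0.603, 0.0, 0.001]
contact_force: [0.2, 0.1, -0.8]
width: 9.8
finger_force: 30.0
```

Run:
```python
from h import *
np.set_printoptions(precision=1,suppress=True)
o=monitor.get_obs(); Rm=R.from_quat(o['eef_rot']).as_matrix(); p=np.array(o['position']); print(p,o['width'],o['contact_force'],o['ft_torque'],yawy())
im,P,m=wcloud(); 
ci=camera_info('scene'); s,d=snapshot('scene'); cs=cloud(ci,d,np.ones_like(d,bool)); 
for n,W in (('w',P[m]),('s',cs)):
  L=(W-p)@Rm
  for a in range(50,290,15):
    k=(W[:,2]>a)&(W[:,2]<a+15)&(abs(L[:,0])<60)&(abs(L[:,1])<25); l=L[k]
    if len(l)>5: print(n,a,len(l),np.percentile(l,[2,98],0)[:,:2].ravel(),W[k][:,2].max())
print(leg(p,[505,-10,p[2]]))
```

```text
[ 444.4 -290.4  204.8] 9.848068304198305 [ 0.2  0.1 -0.8] [-0.1  0.1  0. ] (np.float64(-15.827322715276454), array([ 0., -0., -1.]))
w 80 8 [49.3 -2.  49.7  2.5] 92.81469659349324
w 95 6 [49.4 -2.  49.6  2.4] 104.31230331503787
w 110 9 [48.5 -2.6 49.6  3.1] 124.05676625440884
w 125 234 [19.  -5.9 49.2  6.5] 139.9885646746419
w 140 320 [11.7 -5.1 29.7  5.5] 154.9170088120696
w 155 53 [13.  -4.  15.   4.5] 169.03001068128592
w 185 17 [21.4 -4.3 22.   4.9] 199.86877928219383
w 200 95 [21.4 -4.3 22.   4.9] 214.38647985251313
w 215 131 [21.4 -4.5 22.1  5.1] 229.9416609334009
w 230 316 [  9.2 -12.8  22.   13.4] 244.97385057589034
w 245 779 [  9.2 -12.7  21.8  13.5] 259.99376583720925
w 260 1977 [-11.5 -12.4  17.4  13.6] 274.9964065908747
w 275 640 [ -3.  -14.   11.5  15.1] 289.9892854229098
s 65 55 [-50.4  -4.5  46.9   0.8] 79.9273634026348
s 80 118 [-50.4  -4.5  46.8  -1. ] 94.91097048684321
s 95 126 [-50.7  -4.4  44.4   0.3] 109.95922417950169
s 110 92 [-50.9  -4.3  47.5   0.3] 124.99707161842457
s 125 152 [-50.3  -7.3  45.9   2.9] 139.95803952007134
s 140 135 [-30.2  -6.8  27.6   4.3] 154.90269689254853
s 155 59 [-16.   -6.3  11.    3.2] 169.4319073173915
s 170 56 [-16.2  -6.2  11.8   2. ] 184.6889230051188
s 185 67 [-23.4  -6.3  19.    2.7] 199.93626748877034
s 200 90 [-23.3  -6.1  20.1   3.7] 214.97565158412726
s 215 50 [-23.5  -6.2  -7.4   3.9] 229.87067852338703
s 230 74 [-23.2 -14.6   5.7  10.5] 244.79130530186467
s 245 135 [-22.7 -14.8  10.3  12.4] 259.84942759990906
s 260 145 [-18.3 -16.    2.9  11.8] 274.93687387828254
s 275 50 [-13.2 -17.1 -10.1  16. ] 289.6426090379531
[286.3 -18.1   0. ]
```

>>> send_rows([
  [30,-3,0,-1],
  [80,-6,0,-3],
  [130,-9,0,-5],
  [180,-12,0,-7],
  [230,-14,0,-9],
  [270,-15,0,-10.6],
  [288.6,-15.6,0,-11.6],
  [288.6,-15.6,0,-11.6],
])

```text
t: 11.62
position: [507.5, -7.7, 203.7]
eef_rot: [0.732, 0.681, -0.0, -0.0]
contact_force: [-0.3, -0.5, -1.8]
width: 9.5
finger_force: 30.0
```

>>> send_rows([
  [0,0,0,0],
  [0,0,0,0],
  [0,0,0,0],
])

```text
t: 12.0
position: [507.6, -9.1, 204.1]
eef_rot: [0.733, 0.68, -0.0, 0.0]
contact_force: [0.4, 0.9, -1.2]
width: 9.4
finger_force: 30.0
```

Run:
```python
from h import *
np.set_printoptions(precision=1,suppress=True)
o=monitor.get_obs(); Rm=R.from_quat(o['eef_rot']).as_matrix(); p=np.array(o['position']); print(p,o['width'],o['contact_force'],o['ft_torque'],yawy(),o['joint_pos'])
im,P,m=wcloud(); 
ci=camera_info('scene'); s,d=snapshot('scene'); cs=cloud(ci,d,np.ones_like(d,bool)); 
cj=camera_info('top'); t,dt=snapshot('top'); ct=cloud(cj,dt,np.ones_like(dt,bool))
for n,W in (('w',P[m]),('s',cs),('t',ct)):
  Q=W[(W[:,0]>525)&(W[:,0]<640)&(abs(W[:,1]+12)<35)&(W[:,2]>185)&(W[:,2]<235)]
  L=(Q-p)@Rm
  for a in range(10,130,6):
    l=L[(L[:,1]>=a)&(L[:,1]<a+6)]; q=Q[(L[:,1]>=a)&(L[:,1]<a+6)]
    if len(l)>3: print(n,a,len(l),l[:,0].min(),l[:,0].max(),q[:,2].min(),q[:,2].max(), q[:,2].max() and l[q[:,2]>q[:,2].max()-1.5][:,0].mean())
  Q=W[(W[:,0]>580)&(W[:,0]<700)&(abs(W[:,1]+12)<150)&(W[:,2]>222)&(W[:,2]<233)]
  if len(Q)>50:
    F=Q[(abs(Q[:,1]+17)>30)&(Q[:,1]<20)]; r=cv2.minAreaRect(F[:,:2].astype(np.float32)); print('rail',r,cv2.boxPoints(r).tolist())
cv2.imwrite('pics/p1.png',np.hstack([cv2.resize(s[130:280,270:370],(400,600),interpolation=2),cv2.resize(im[60:330,200:380],(400,600),interpolation=2)]))
```

```text
[507.6  -9.1 204.1] 9.354796148898473 [ 0.4  0.9 -1.2] [-0.1  0.1  0. ] (np.float64(-4.311879925650379), array([-0., -0., -1.])) [-0.2  0.2  1.7 -0.   1.2 -0.1]
w 22 13 -1.1139061363325597 3.795039711797121 210.82310966228437 215.7547932227918 2.1410640576909397
w 28 211 -4.805206250076513 8.861257893675154 210.41069451055978 219.8608225165455 1.6796914167404482
w 34 232 -4.275583931843014 9.070954705833909 207.7062344742298 220.65756753543377 1.7829321388114188
w 40 271 -5.866518984892767 9.670681876926116 191.68502539166707 219.6713755397571 2.3195681534987656
w 46 191 -5.232248315249847 9.629945600172789 193.22627421255257 220.23171041638045 2.7973559998843407
w 52 189 -4.257324326460061 8.70202386678323 206.52847842243125 219.37219195714124 0.19773983823569521
w 58 185 -4.274260978978324 9.17107437222761 207.0856399846598 219.16754725444156 2.0760103098187246
w 64 167 -4.3447062715058795 8.95978005663665 206.7904934047966 219.36622597255618 2.865573234651904
w 70 234 -3.9553959658754825 9.481662351053329 206.35371412277422 220.34143563098957 2.2064071061613704
w 76 470 -10.400866
[... 2860 characters left out ...]
1796 186.80833418353018 225.112829861789 0.0033385499424104146
s 124 36 -9.663805927405374 8.79852715330525 185.99349031259578 225.08329659532706 1.029409987622478
rail ((649.669677734375, -71.14712524414062), (183.69482421875, 23.51042938232422), 85.64820861816406) [[630.97900390625, -161.83775329589844], [654.421630859375, -163.62171936035156], [668.3603515625, 19.543502807617188], [644.917724609375, 21.327468872070312]]
rail ((646.2091674804688, -135.46726989746094), (52.38349151611328, 21.944669723510742), 87.5340347290039) [[634.1200561523438, -161.1626739501953], [656.0443725585938, -162.1068572998047], [658.2982788085938, -109.77186584472656], [636.3739624023438, -108.82768249511719]]
```

View pics/p1.png

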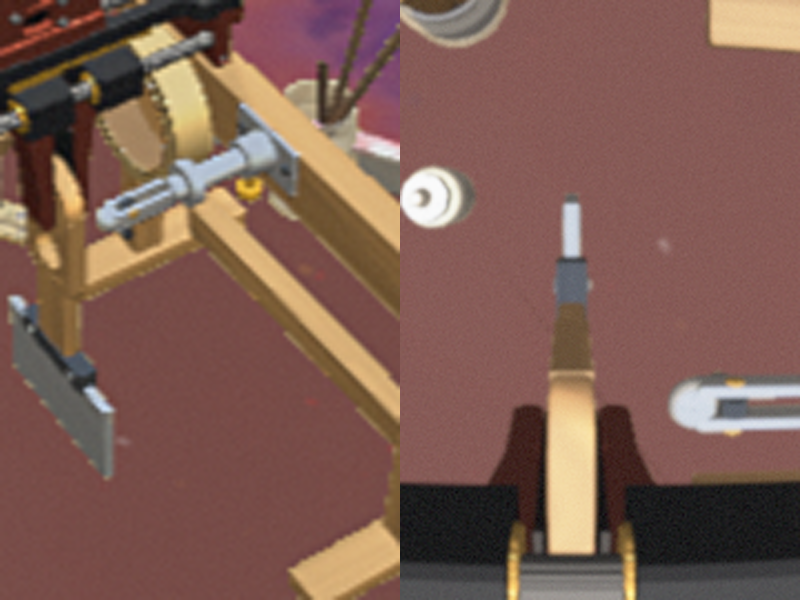

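>>> send_rows([
  [2.3,4,0,0],
  [2.3,8,0,0],
  [2.3,12,0,0],
  [2.3,16,0,0],
  [2.3,19,0,0],
  [2.3,22,0,0],
  [2.3,25,0,0],
  [2.3,25,0,0],
])

```text
t: 13.15
position: [533.0, -7.7, 204.0]
eef_rot: [0.733, 0.681, -0.0, 0.0]
contact_force: [-0.6, 0.2, -1.8]
width: 10.0
finger_force: 30.0
```

>>> send_rows([
  [0,1,0,0],
  [0,2,0,0],
  [0,3,0,0],
  [0,4,0,0],
  [0,5,0,0],
  [0,6,0,0],
  [0,7,0,0],
  [0,7,0,0],
])

```text
t: 14.15
position: [539.9, -8.3, 204.0]
eef_rot: [0.733, 0.681, -0.0, 0.0]
contact_force: [-0.8, -0.1, -1.3]
width: 9.7
finger_force: 30.0
```

>>> send_rows([
  [0,1.5,0,0],
  [0,3,0,0],
  [0,4.5,0,0],
  [0,6,0,0],
  [0,7.5,0,0],
  [0,9,0,0],
  [0,10,0,0],
  [0,10,0,0],
])

```text
t: 15.15
position: [549.8, -9.0, 204.1]
eef_rot: [0.733, 0.681, -0.0, 0.0]
contact_force: [0.5, 0.1, -1.6]
width: 9.8
finger_force: 30.0
```

>>> send_rows([
  [0,1.5,0,0],
  [0,3,0,0],
  [0,4.5,0,0],
  [0,6,0,0],
  [0,7.5,0,0],
  [0,9,0,0],
  [0,10,0,0],
  [0,10,0,0],
])

```text
t: 16.15
position: [559.8, -9.7, 204.0]
eef_rot: [0.733, 0.681, -0.0, 0.0]
contact_force: [0.0, -0.1, -1.0]
width: 10.1
finger_force: 30.0
```

Run:
```python
from h import *
np.set_printoptions(precision=1,suppress=True)
o=monitor.get_obs(); print(o['position'],o['contact_force'],o['ft_torque'],yawy()[0],o['t'])
s,d=snapshot('scene'); cv2.imwrite('pics/p2.png',cv2.resize(s[140:260,270:370],(500,600),interpolation=2))
```

```text
[559.8  -9.7 204. ] [ 0.  -0.1 -1. ] [-0.1  0.  -0. ] -4.22645582640242 16.15
```

View pics/p2.png

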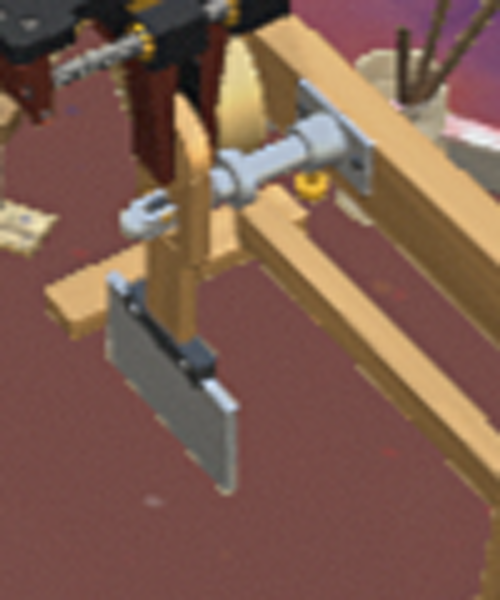

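>>> send_rows([
  [0,2,0,0],
  [0,4,0,0],
  [0,6,0,0],
  [0,8,0,0],
  [0,10,0,0],
  [0,12,0,0],
  [0,14,0,0],
  [0,14,0,0],
])

```text
t: 17.2
position: [573.9, -10.8, 204.1]
eef_rot: [0.733, 0.681, 0.0, 0.0]
contact_force: [0.3, -0.4, -1.1]
width: 9.8
finger_force: 30.0
```

>>> send_rows([
  [0,1,0,0],
  [0,1.5,0,0],
  [0,2,0,0],
  [0,2.5,0,0],
  [0,3,0,0],
  [0,3.5,0,0],
  [0,3.5,0,0],
  [0,3.5,0,0],
])

```text
t: 18.2
position: [577.1, -11.0, 204.0]
eef_rot: [0.733, 0.681, -0.0, -0.0]
contact_force: [-0.5, -0.2, -0.9]
width: 9.6
finger_force: 30.0
```

>>> send_rows([
  [0,0.3,0,0],
  [0,0.6,0,0],
  [0,0.9,0,0],
  [0,0.9,0,0],
])

```text
t: 18.7
position: [578.1, -11.1, 204.1]
eef_rot: [0.733, 0.681, -0.0, 0.0]
contact_force: [0.5, 0.4, -1.2]
width: 10.1
finger_force: 30.0
```

>>> send_rows([
  [0,0.3,0,0],
  [0,0.6,0,0],
  [0,0.9,0,0],
  [0,0.9,0,0],
])

```text
t: 19.2
position: [579.0, -11.1, 204.1]
eef_rot: [0.733, 0.681, -0.0, 0.0]
contact_force: [0.5, -0.2, -0.8]
width: 9.8
finger_force: 30.0
```

>>> send_rows([
  [0,0.3,0,0],
  [0,0.6,0,0],
  [0,0.8,0,0],
  [0,0.8,0,0],
])

```text
t: 19.7
position: [579.8, -11.2, 204.1]
eef_rot: [0.733, 0.681, -0.0, 0.0]
contact_force: [0.5, -0.2, -1.8]
width: 10.0
finger_force: 30.0
```

Run:
```python
from h import *
np.set_printoptions(precision=1,suppress=True)
o=monitor.get_obs(); print(o['position'],o['contact_force'],o['ft_torque'],yawy()[0],o['t'])
s,d=snapshot('scene'); cv2.imwrite('pics/p3.png',cv2.resize(s[150:240,280:355],(500,600),interpolation=2))
```

```text
[579.8 -11.2 204.1] [ 0.5 -0.2 -1.8] [-0.1  0.  -0.1] -4.22684832677964 19.7
```

View pics/p3.png

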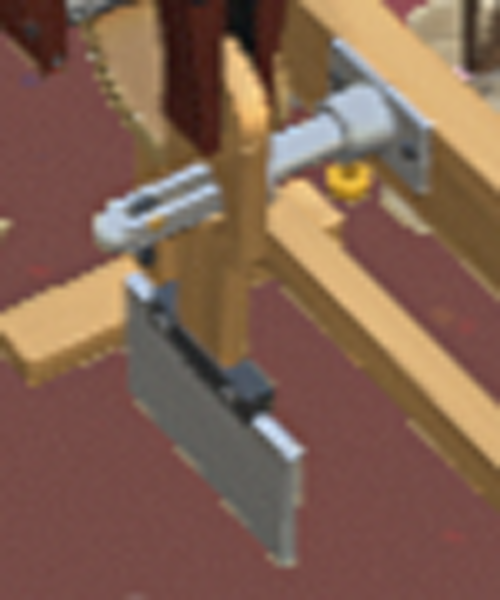

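>>> send_rows([
  [0,-2.5,0,0],
  [0,-5,0,0],
  [0,-7.5,0,0],
  [0,-10,0,0],
  [0,-12.5,0,0],
  [0,-14.5,0,0],
  [0,-16,0,0],
  [0,-16,0,0],
])

```text
t: 20.75
position: [563.7, -10.0, 204.1]
eef_rot: [0.733, 0.681, -0.0, 0.0]
contact_force: [0.1, 1.5, -1.4]
width: 9.9
finger_force: 30.0
```

>>> send_rows([
  [0,-0.4,0,0],
  [0,-0.8,0,0],
  [0,-1.2,0,0],
  [0,-1.6,0,0],
  [0,-2,0,0],
  [0,-2,0,0],
])

```text
t: 21.5
position: [561.8, -9.9, 204.1]
eef_rot: [0.733, 0.681, -0.0, 0.0]
contact_force: [0.4, 0.0, -1.4]
width: 9.8
finger_force: 30.0
```

>>> send_rows([
  [0,-0.3,0,0],
  [0,-0.6,0,0],
  [0,-0.9,0,0],
  [0,-0.9,0,0],
])

```text
t: 22.0
position: [560.9, -9.8, 204.1]
eef_rot: [0.733, 0.681, -0.0, 0.0]
contact_force: [0.1, -0.5, -0.7]
width: 10.1
finger_force: 30.0
```

>>> send_rows([
  [0,-0.2,0,0],
  [0,-0.4,0,0],
  [0,-0.6,0,0],
  [0,-0.6,0,0],
])

```text
t: 22.5
position: [560.4, -9.8, 204.1]
eef_rot: [0.733, 0.681, 0.0, 0.0]
contact_force: [0.6, -0.0, -2.1]
width: 9.9
finger_force: 30.0
```

>>> send_rows([
  [0,-0.2,0,0],
  [0,-0.4,0,0],
  [0,-0.6,0,0],
  [0,-0.6,0,0],
])

```text
t: 23.0
position: [560.2, -9.8, 204.2]
eef_rot: [0.733, 0.681, 0.0, 0.0]
contact_force: [2.4, 0.1, -2.1]
width: 10.1
finger_force: 30.0
```

>>> send_rows([
  [0,-0.1,0,0],
  [0,-0.2,0,0],
  [0,-0.3,0,0],
  [0,-0.3,0,0],
])

```text
t: 23.5
position: [560.0, -9.8, 204.2]
eef_rot: [0.733, 0.681, 0.0, 0.0]
contact_force: [4.7, -0.7, -3.0]
width: 9.8
finger_force: 30.0
```

>>> send_rows([
  [0,-0.05,0,0],
  [0,-0.05,0,0],
  [0,-0.05,0,0],
  [0,-0.05,0,0],
])

```text
t: 24.0
position: [559.9, -9.7, 204.2]
eef_rot: [0.733, 0.681, 0.0, 0.0]
contact_force: [4.8, -0.3, -2.2]
width: 10.1
finger_force: 30.0
```

>>> send_rows([
  [0,2,0,0],
  [0,5,0,0],
  [0,8,0.5,0],
  [0,9,1.3,0],
  [0,9,2.1,0],
  [0,9,2.8,0],
  [0,9,3.3,0],
  [0,9,3.3,0],
])

```text
t: 25.0
position: [568.3, -10.4, 200.7]
eef_rot: [0.733, 0.681, -0.0, -0.0]
contact_force: [-0.7, -0.3, -2.1]
width: 9.9
finger_force: 30.0
```

>>> send_rows([
  [0,0,0.2,0],
  [0,0,0.4,0],
  [0,0,0.4,0],
])

```text
t: 25.38
position: [568.3, -10.3, 200.4]
eef_rot: [0.733, 0.681, -0.0, 0.0]
contact_force: [0.1, -0.7, -2.5]
width: 9.8
finger_force: 30.0
```

>>> send_rows([
  [0,0,0.2,0],
  [0,0,0.2,0],
  [0,0,0.2,0],
  [0,0,0.2,0],
])

```text
t: 25.88
position: [568.4, -10.4, 200.3]
eef_rot: [0.733, 0.681, -0.0, 0.0]
contact_force: [-0.6, -0.7, -0.2]
width: 9.8
finger_force: 30.0
```

>>> send_rows([
  [0,0,0,0],
  [0,0,0,0],
  [0,0,0,0],
  [0,0,0,0],
  [0,0,0,0],
  [0,0,0,0],
], fingers=150)

```text
t: 26.62
position: [568.3, -10.3, 200.2]
eef_rot: [0.733, 0.681, -0.0, 0.0]
contact_force: [-0.5, 0.6, -0.8]
width: 36.4
finger_force: 0.0
```

Released; now straight up and clear, then check.

>>> send_rows([
  [0,0,-6,0],
  [0,0,-15,0],
  [0,0,-30,0],
  [0,0,-50,0],
  [0,0,-75,0],
  [0,0,-100,0],
  [0,0,-110,0],
  [0,0,-110,0],
])

```text
t: 27.62
position: [568.8, -10.4, 311.1]
eef_rot: [0.733, 0.681, 0.001, 0.001]
contact_force: [-0.4, 0.3, -0.4]
width: 36.0
finger_force: 0.0
```

>>> send_rows([
  [0,-40,0,0],
  [0,-80,0,0],
  [0,-110,0,0],
  [0,-110,0,0],
  [0,-110,0,0],
  [0,-110,0,0],
  [0,-110,0,0],
  [0,-110,0,0],
])

```text
t: 28.62
position: [459.0, -2.3, 310.0]
eef_rot: [0.733, 0.681, -0.0, -0.0]
contact_force: [0.7, 0.3, 0.7]
width: 36.4
finger_force: 0.0
```

Run:
```python
from h import *
np.set_printoptions(precision=1,suppress=True)
o=monitor.get_obs(); print(o['position'],o['contact_force'],o['t'])
s,d=snapshot('scene'); cv2.imwrite('pics/p4.png',cv2.resize(s[110:290,190:370],(600,600),interpolation=2))
```

```text
[459.   -2.3 310. ] [0.7 0.3 0.7] 28.625
```

View pics/p4.png

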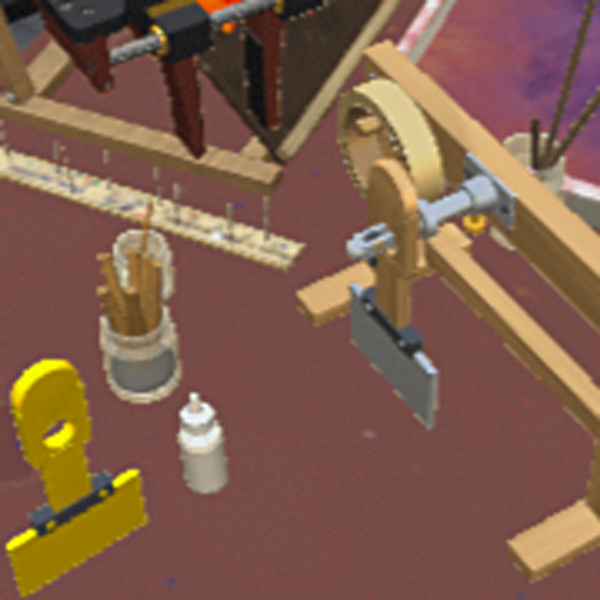

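The picture shows the scraper hanging on the peg at about (395,240) between the tongue and the collar. The jars and the bottle are where they stood, and the gripper is clear.

```bash
python3 -c "
from h import *
print(workorder.close_job())"
```

```text
the job is handed in; nothing more can be done
None
```

The scraper hangs freely on the keeper peg behind the shut tongue, proved with a draw of about 4.8 N, and the job was handed in at about 29 s. The jars and bottle were not touched. My first grasp closed just above the handle and tipped the scraper slightly in its groove, because the fingertips end about 33 mm short of the reported TCP; I corrected for that and the second grasp held.

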